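Idle the dust extractor and pull its filter cassette

TASK

The filter of the bench dust extractor is due for a check: first turn the fan dial back until its white pointer line stands on the red idle mark, and only then squeeze the two orange side catches of the filter cassette together and lift the cassette straight up out of its slot. Finish while holding it, still and upright, by the squeezed catches, with about 5 cm of clear air between its lower edge and the top of the extractor: do not put it down or let go. Leave the dial on idle and the things lying round the extractor where they are.

Things in the scene. Friction and masses are not known exactly. Their poses are not given: they have to be found in the camera images.
- extractor: Bench dust extractor, fixed: light grey box 150 deep (its x) x 260 wide (y) x 110 mm high; origin at the middle of its underside, z up, -x its front with the wide intake grille. Its flat dark top (deck) is 110 mm over the origin. On the deck at x = 0: the dial at y = +80 mm, the cassette slot at y = -45 mm. Place and yaw vary.
- dial_grip (a point): Grip point on the dial's vertical axis, 28 mm over the deck. Black pointer knob: round skirt 46 mm across, 6 mm high, and on it an upright bar 44 mm long, 13 mm thick, from 6 to 38 mm over the deck. A white line on one half of the bar's top and down that end is the pointer. Grip the bar across its 13 mm. Stays where it is left (friction 0.04 N m).
- dial (a joint): Dial angle, rad, no end stops. 0 = pointer on the red idle mark, i.e. towards the extractor's front (its -x). Grows clockwise seen from above: at q the pointer is along (-cos q, sin q) in the extractor's x, y. White bars each 30 degrees, longer clockwise, are fan speeds. Starts 0.55 to 1.45 rad clockwise of idle: turn it back anticlockwise.
- slot (a point): Middle of the cassette's slot at the level of the deck's top, on the extractor (fixed to it, same axes).
- cassette: Filter cassette, about 0.3 kg: blue frame with pale pleats, 36 (its x) x 96 (y) mm, 70 mm deep in the slot, 1 mm play; flange 58 x 110 x 5 mm on the deck; dark grip spine 32 (x) x 88 (y) mm up to 50 mm over the deck. Origin: middle of the flange's underside, at deck level and with the extractor's axes while seated. Hooks under the deck hold it down while the catches are out.
- catch_front: Orange catch on the front (-x) side of the spine; origin at the middle of its finger pad, 28 mm over the deck, 25 mm from the cassette's mid plane. Pad 28 wide (y), 44 high (6 to 50 mm over the deck), 6 mm thick. Slides 6 mm inwards against a spring (3 to 6 N) to a firm stop; the hooks are free once both are 5 mm in. Over both pads: 56 mm at rest, 44 mm squeezed.
- catch_back: The same orange catch on the back (+x) side, mirrored. Gripping both pads from above at their origins' height, closing along the cassette's x axis, squeezes the catches and holds the cassette.
- cassette_foot (a point): Middle of the cassette's lower edge, 70 mm below its origin; while seated it is 70 mm below the deck.
- nose_piece: Black glossy cast nose piece with ridges, 69 x 96 x 39 mm, lying in front of the extractor; origin at the middle of its underside. To be left alone.
- sanding_block: Tan sanding block, 62 x 96 x 28 mm, lying in front of the extractor; origin at the middle of its underside. To be left alone.
- blue_tape_roll: Roll of blue tape lying flat, 100 mm across, 24 mm high, beside the extractor's +y end; origin at the middle of its underside. To be left alone.

How it is judged:
On the way, in this order (a step that is already met when the one before it is completed fails the run):
1. the fan dial stands on the idle mark while the cassette is still seated (value of joint dial between -0.15 and 0.15 rad and z of cassette in the frame of slot below 0.008 m), for 0.2 s.
2. the cassette comes up out of the slot, pinched by both catches (z of cassette in the frame of slot above 0.02 m and contact force between the fingers and catch_front above 2 N and contact force between the fingers and catch_back above 2 N), for 0.1 s.
At the end, for the whole second after the job is handed in: Cassette still, upright within 15 degrees, held by the fingers on both catches (over 2 N each), its lower edge over 20 mm above the deck, not touching the extractor; dial within 0.15 rad of idle; nose piece, sanding block and tape roll within 30 mm of their starts (z of cassette_foot in the frame of slot above 0.02 m and angle between cassette's own z axis and vertical below 0.26 rad and linear speed of cassette below 0.03 m/s and contact force between the fingers and catch_front above 2 N and contact force between the fingers and catch_back above 2 N and contact force between cassette and extractor below 0.1 N and value of joint dial between -0.15 and 0.15 rad and distance of each of nose_piece, sanding_block, blue_tape_roll from where it was at the start of the episode below 0.03 m); the arm keeps its last pose, push and grip.
It fails at once if the cassette is raised more than 10 mm while the fan dial is off the idle mark (more than 0.25 rad) (z of cassette in the frame of slot above 0.01 m and (value of joint dial above 0.25 rad or value of joint dial below -0.25 rad)).
It fails at once if the nose piece, the sanding block or the tape roll is pushed more than 30 mm (distance of any of nose_piece, sanding_block, blue_tape_roll from where it was at the start of the episode above 0.03 m).
It also fails if it takes over 42 s, if anything falls off the work surface, if the arm or the gripper's body presses on something with over 40 N, if the wrist force passes 120 N, or if a joint passes its speed limit or range.

ROBOT

A 6-joint arm with a two-finger parallel gripper is mounted at the origin on a cart in front of the work surface, level with it; the furniture and walls round the work are solid. World frame = base frame: x ahead of the robot, y to its left, z up, the work surface at z = 0. Lengths are in m, angles in rad, forces in N, time in s.
With the tool pointing down it reaches from about 0.275 to 0.75 m from the base axis. Payload 10.2 kg.
Tool frame: the origin (TCP) lies between the finger pads; the fingertips stand r.tip_extent ahead of it and the grasp point (between the pads) lies 6 mm ahead of it (r.tip_extent is the distance from the TCP to the fingertips, in m); z points along the fingers, x is the direction in which the jaws open and shut, and the axes are right-handed (so a half turn about z gives the same grasp; the last joint's range is limited). The gripper opens to 85 mm and grips with 20 to 120 N. Pads are 22 mm wide; open, the fingers measure 114 mm over their backs; the gripper's body (76 mm by 85 mm) begins 54 mm behind the grasp point. The pads swing forward as they close: fully open they stand 13 mm farther back than shut.
Start: joints at [-1.358, 0.313, 1.498, -0, 1.331, -0.223], TCP at [0.222, -0.476, 0.256] pointing down, gripper open.
Joint ranges: [-2.94, 2.94], [-0.97, 2.17], [0.19, 2.56], [-1.23, 4.37], [0.02, 3.11], [-2.88, 2.88]. Speed limits (rad/s): [2.39, 2.39, 3.01, 3.14, 3.14, 3.14].

INTERFACE

Orientations are given as a unit quaternion [x, y, z, w].
In Python, from bench import r, optics, job_done, regions_of gives the robot as it stands.
- The arm moves only by the tool step_arm, never from a script. Its arguments are lists of equal length, an entry for each row: "translation": the shift along the tool's x, y, z in mm, a list of three; "twist": the turn about the tool's z in rad; "fingers": the finger opening in mm, from 0 to 85.4. In form: {"translation": [[dx, dy, dz], ...], "twist": [twist, ...], "fingers": [fingers, ...]}. A call has 1 to 12 rows; each row is the pose to reach, as a shift and turn from the pose measured when the call began, along the tool's axes at that moment; what a row does not reach only later rows make up. A row lasts 1/12 s, in which the tool goes at most 41.7 mm and 7.16 degrees, less where a joint would pass 70% of its speed; a pose out of reach is approached as far as the arm can. A call with a gripper value outside its range is refused whole. The fingers move at their own pace and stop on an object; "grip_force" is the grip in N (left out, the last holds). Time passes only in rows, so rows that repeat a pose let the fingers close. It gives the time, the measured TCP pose, the force and the opening at its end, in the units of the state.
- r.get_state(): the state, without advancing time (a new reading comes with each control period).
- optics.read_camera(name): name is "side" or "top" or "wrist"; returns a dict with "pixels" (384x512x3 uint8, red, green, blue), "fx", "fy", "cx", "cy" (pixels), "R" (3x3) and "t" (3): a world point X has camera coordinates R X + t. Camera axes: x right, y down, z forward; pixel columns grow to the right and rows downward; lengths in m; the calibration is good to about 2 mm. The wrist camera is an equidistant fisheye: a pixel r from the principal point sees the ray r / f radians off the axis. A picture is of the moment at which its call begins. There is no depth.
- job_done(): hands the job in, once; it reports no verdict.
Trained networks look in a picture, given as the dict that the camera call returned (one of the last four; its "shot" number tells which), for a name from the list of things; names that differ only in an ending like _2 or _b are one class to them, and where a whole thing is asked for, a point or a joint stands for the part that bears it (a point fixed in the world has none). Each returns a list of dicts, best first, with "confidence" (0 to 1); they miss things now and then, are a little off and sometimes report something else, mostly with a low value. They report only what shows in the picture. A call takes as long as a camera call.
- regions_of(picture, thing): "mask" (384x512 bool, what is visible of it) and "centre" ([column, row] in pixels, amid what is visible of it).
The state is a dict: "clock": time; "joints": joint angles; "joint_vel": joint speeds; "effort": joint torques, N m; "eef_pos": TCP position; "tcp_rot": TCP orientation; "wrist_force": force on the tool from outside, world axes, zero at the start; "wrist_torque": the same for the moment, N m; "finger_gap": finger opening in m.
Only numpy, scipy, OpenCV 4.12 (cv2) and the standard library are available. Lean on these libraries where they do the work, as an engineer would, in place of code of your own. Each camera call takes 0.05 s, during which the arm holds its last target.

## Working session

There is one attempt and no reset: what is moved stays moved. The work goes in short steps, Python scripts to look and compute and a tool call to move; the robot and the scene stay as the last step left them, time stands still between calls to the robot, and variables do not carry over. Pictures are saved under pics/ and viewed, and the job is handed in when it is done.

Besides the shell and the picture viewer there is one more tool, called after ">>>" as name(argument=value, ...), one argument or row to a line, values as JSON. step_arm: Moves the arm, as the interface text tells. Its arguments: {"type":"object","properties":{"translation":{"type":"array","items":{"type":"array","items":{"type":"number"}}},"twist":{"type":"array","items":{"type":"number"}},"fingers":{"type":"array","items":{"type":"number"}},"grip_force":{"type":"number"}},"required":["translation","twist","fingers"]}

```bash
mkdir -p pics; ls; cat > h.py <<'E'
import numpy as np, cv2
from bench import r, optics, job_done, regions_of
def save(p,n,s=1.5):
    im=cv2.cvtColor(p["pixels"],cv2.COLOR_RGB2BGR)
    cv2.imwrite(n,cv2.resize(im,None,fx=s,fy=s,interpolation=cv2.INTER_CUBIC))
def toplane(p,px,z):
    R=np.array(p["R"]);t=np.array(p["t"])
    d=R.T@np.array([(px[0]-p["cx"])/p["fx"],(px[1]-p["cy"])/p["fy"],1.])
    c=-R.T@t
    return c+d*(z-c[2])/d[2]
def proj(p,X):
    c=np.array(p["R"])@np.array(X)+np.array(p["t"])
    return np.array([p["fx"]*c[0]/c[2]+p["cx"],p["fy"]*c[1]/c[2]+p["cy"]])
E
python3 - <<'E'
from h import *
print(r.get_state()); print(r.tip_extent)
a=optics.read_camera("top");b=optics.read_camera("side")
save(a,"pics/top1.png");save(b,"pics/side1.png")
import pickle;pickle.dump((a,b),open("p.pkl","wb"))
for p in (a,b):
  print(p["fx"],p["R"],p["t"])
  for n in ["extractor","dial_grip","cassette","catch_front","catch_back"]:
    for q in regions_of(p,n)[:2]:
      print(n,q["confidence"],q["centre"],q["mask"].sum(), toplane(p,q["centre"],.13))
E
```

```text
pics
{'clock': 0.0, 'joints': array([-1.35840502e+00,  3.13452587e-01,  1.49845649e+00,  1.35846559e-06,
        1.33103907e+00, -2.23364472e-01]), 'joint_vel': array([ 2.19382727e-04, -3.12451219e-04, -5.63255924e-04, -8.81601485e-05,
       -2.41842134e-04,  4.22737559e-04]), 'effort': array([ 2.07819205e-03, -4.12258565e+01, -2.59740615e+01, -9.30058036e-05,
        4.13689879e-03, -4.81699067e-05]), 'eef_pos': array([ 0.22155433, -0.47569511,  0.25572644]), 'tcp_rot': array([ 8.43236245e-01, -5.37542720e-01, -4.76136479e-04, -4.82328188e-04]), 'wrist_force': array([ 1.15992437e-03, -8.01756245e-04,  8.81623772e-01]), 'wrist_torque': array([ 0.0512165 , -0.02943433, -0.01384487]), 'finger_gap': 0.08551628418104085}
0.025
490.0902855368416 [[-0.00504764 -0.99977074  0.02080859]
 [-0.99621718  0.0032223  -0.0868386 ]
 [ 0.08675164 -0.0211682  -0.99600505]] [0.08601683 0.54153399 1.15619202]
extractor 0.85 [352.6, 167.0] 6999 [ 0.59520273 -0.12145553  0.13      ]
dial_grip 0.89 [328.1, 158.2] 353 [ 0.61490305 -0.06758728  0.13      ]
catch_front 0.47 [384.4, 173.4] 81 [ 0.58081753 -0.19159614  0.13      ]
391.11510836041293 [[-0.98615433 -0.16388402  0.02533118]
 [-0.07840115  0.32615857 -0.9420583 ]
 [ 0.14612632 -0.93100087 -0.33449138]] [0.50840803 0.11816996 1.01049406]
extractor 0.85 [227.9, 186.8] 3109 [0.56534046 0.09702125 0.13      ]
dial_grip 0.69 [226.9, 165.9] 126 [ 0.61077853 -0.08830237  0.13      ]
cassette 0.84 [233.1, 156.9] 402 [ 0.61577128 -0.19678757  0.13      ]
catch_front 0.62 [241.6, 157.2] 49 [ 0.58895957 -0.20006878  0.13      ]
```

```bash
python3 - <<'E'
from h import *
import pickle
a,b=pickle.load(open("p.pkl","rb"))
im=cv2.cvtColor(a["pixels"],cv2.COLOR_RGB2BGR)[90:260,250:460]
cv2.imwrite("pics/topc.png",cv2.resize(im,None,fx=3.8,fy=3.5,interpolation=cv2.INTER_CUBIC))
E
```

```text
(no output)
```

View pics/top1.png

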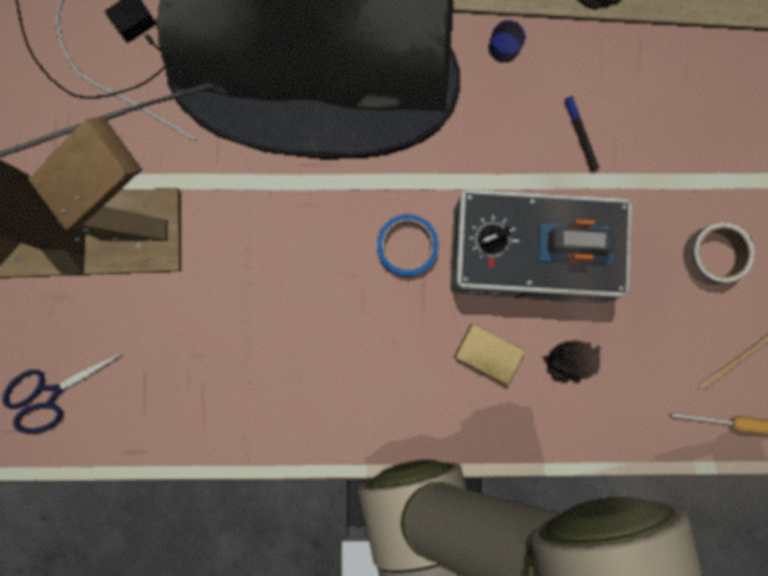

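View pics/side1.png

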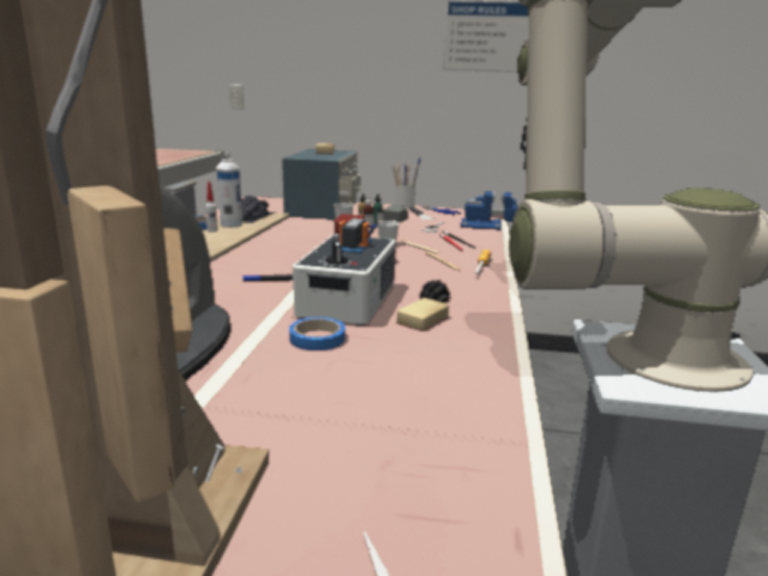

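View pics/topc.png

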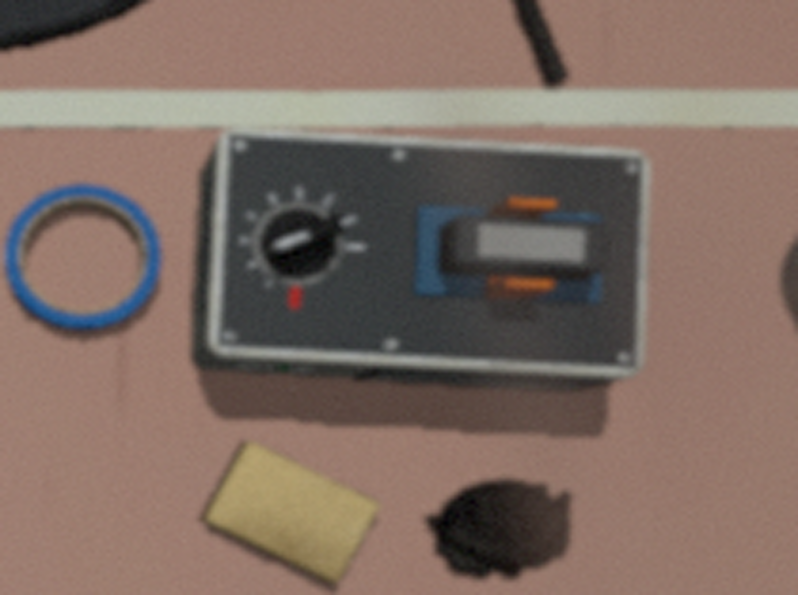

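The top view shows the extractor deck with crop corners at about (225,133), (645,155), (636,375) and (212,353). The dial is at about (300,240), its white pointer towards +y and slightly to the front. The cassette is at about (530,245) with orange pads at (533,204) and (530,285). I'll compute poses from these.

```bash
python3 - <<'E'
from h import *
import pickle
a,b=pickle.load(open("p.pkl","rb"))
f=lambda x,y:(x/3.8+250-.5,y/3.5+90-.5)
P=[toplane(a,f(*c),.11)[:2] for c in [(222,131),(648,152),(637,378),(210,355)]]
TL,TR,BR,BL=P
print(np.round(P,4)); c=np.mean(P,0)
ey=(TL+BL-TR-BR)/2; ex=(TL+TR-BL-BR)/2
print("size",np.linalg.norm(ex),np.linalg.norm(ey))
y1=np.arctan2(-ey[0],ey[1]);y2=np.arctan2(ex[1],ex[0]);print(y1,y2)
# refine with mask
m=regions_of
yaw=y1
R=np.array([[np.cos(yaw),-np.sin(yaw)],[np.sin(yaw),np.cos(yaw)]])
print("c",c,"dial",c+R@[0,.08],"slot",c+R@[0,-.045])
# checks
print("screws mid",toplane(a,f(395,248.5),.11))
print("pads mid top z.16",toplane(a,f(531.5,244),.16))
print("dial skirt",toplane(a,f(298,242),.116), "bartop",toplane(a,f(305,236),.148),"redmark",toplane(a,f(295,297),.11))
e=toplane(a,f(273,249),.148);g=toplane(a,f(340,222),.148);d=R.T@(e-g)[:2];print(d,np.linalg.norm(d),"q",np.arctan2(d[1],-d[0]))
# side check
im=cv2.cvtColor(b["pixels"],cv2.COLOR_RGB2BGR)
for X in [np.r_[c+R@[sx*.075,sy*.13],.11] for sx in(1,-1) for sy in(1,-1)]+[np.r_[c+R@[0,.08],.148],np.r_[c+R@[0,-.045],.16]]:
  u=proj(b,X);cv2.circle(im,tuple(int(round(v*8)) for v in u),4,(0,255,0),1,shift=3)
cv2.imwrite("pics/sidec.png",cv2.resize(im[120:250,180:290],None,fx=5,fy=4.6,interpolation=cv2.INTER_CUBIC))
E
```

```text
[[ 0.6896 -0.0264]
 [ 0.6757 -0.281 ]
 [ 0.5289 -0.2695]
 [ 0.5444 -0.0173]]
size 0.14640169854494287 0.25379958959397986
-0.0580497327091507 -0.0703311239301707
c [ 0.60967494 -0.14855824] dial [ 0.61431631 -0.06869299] slot [ 0.60706417 -0.19348244]
screws mid [ 0.612868   -0.12800633  0.11      ]
pads mid top z.16 [ 0.60755579 -0.19473642  0.16      ]
dial skirt [ 0.61620364 -0.06948238  0.116     ] bartop [ 0.61472773 -0.06828172  0.148     ] redmark [ 0.58159711 -0.06807859  0.11      ]
[-0.01907791  0.03764775] 0.04220568791072293 q 1.1017651194700917
```

View pics/sidec.png

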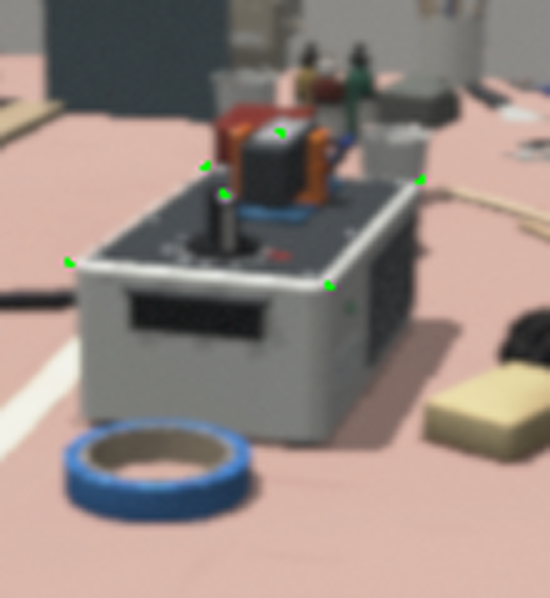

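>>> step_arm(
  translation=[
    [-203, -528, 20],
    [-203, -528, 20],
    [-203, -528, 20],
    [-203, -528, 20],
    [-203, -528, 20],
    [-203, -528, 20],
    [-203, -528, 20],
    [-203, -528, 20],
    [-203, -528, 20],
    [-203, -528, 20],
    [-203, -528, 20],
    [-203, -528, 20],
  ],
  twist=[-1.545, -1.545, -1.545, -1.545, -1.545, -1.545, -1.545, -1.545, -1.545, -1.545, -1.545, -1.545],
  fingers=[60, 60, 60, 60, 60, 60, 60, 60, 60, 60, 60, 60],
  grip_force=40,
)

```text
clock: 1.6
eef_pos: [0.5699, -0.1146, 0.2387]
tcp_rot: [0.983, 0.185, 0.0, 0.0]
wrist_force: [-0.1, 0.1, 0.4]
finger_gap: 0.0594
```

```bash
cat >> h.py <<'E'
from scipy.spatial.transform import Rotation as Ro
def rel(X,jaw):
    s=r.get_state();Rm=Ro.from_quat(s["tcp_rot"]).as_matrix()
    j=np.arctan2(Rm[1,0],Rm[0,0])
    print("clk %.2f"%s["clock"],"pos",np.round(s["eef_pos"],4),"jaw %.3f"%j,"tilt",np.round(Rm[:,2],3),"gap %.4f"%s["finger_gap"],"F",np.round(s["wrist_force"],1))
    print("shift mm",np.round(1000*Rm.T@(np.array(X)-s["eef_pos"]),1),"twist %.3f"%-((jaw-j+np.pi)%(2*np.pi)-np.pi))
E
python3 - <<'E'
from h import *
rel([.615,-.0688,.20],.41)
E
```

```text
clk 1.60 pos [ 0.5699 -0.1146  0.2387] jaw 0.371 tilt [ 0. -0. -1.] gap 0.0594 F [-0.1  0.1  0.4]
shift mm [ 58.6 -26.3  38.7] twist -0.039
```

>>> step_arm(
  translation=[
    [58.6, -26.3, 30],
    [58.6, -26.3, 38],
    [58.6, -26.3, 38],
    [58.6, -26.3, 38],
  ],
  twist=[-0.039, -0.039, -0.039, -0.039],
  fingers=[50, 50, 50, 50],
)

```text
clock: 1.93
eef_pos: [0.615, -0.0676, 0.1991]
tcp_rot: [0.979, 0.205, -0.001, -0.001]
wrist_force: [-0.1, 0.2, 1.0]
finger_gap: 0.05
```

```bash
python3 - <<'E'
from h import *
rel([.615,-.0688,.147],.41)
p=optics.read_camera("wrist");save(p,"pics/w1.png")
print(p["fx"],p["cx"],p["cy"],p["R"],p["t"])
E
```

```text
clk 1.93 pos [ 0.615  -0.0676  0.1991] jaw 0.413 tilt [-0.002  0.001 -1.   ] gap 0.0500 F [-0.1  0.2  1. ]
shift mm [-0.3  1.1 52.1] twist 0.003
297.3186396354542 257.8286454353245 193.55358597068053 [[ 0.91613672  0.40085368 -0.0031359 ]
 [ 0.38795749 -0.88463946  0.25865423]
 [ 0.10090836 -0.23817923 -0.96596488]] [-0.53630046 -0.3184646   0.24371572]
```

View pics/w1.png

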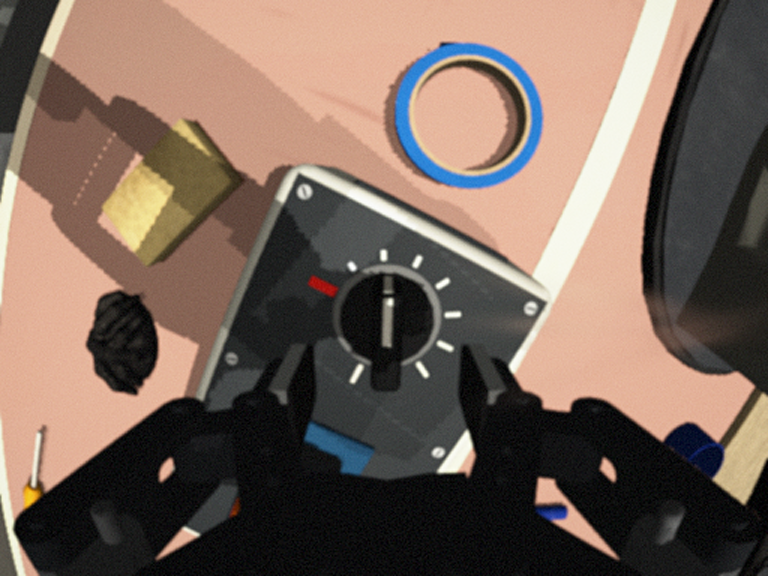

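The bar stands upright in the wrist picture at column ~387, midway between the fingers, with the red mark at (322,286). It is aligned, so I'll descend and grip.

>>> step_arm(
  translation=[
    [0, 1, 20],
    [0, 1, 40],
    [0, 1, 51],
    [0, 1, 51],
    [0, 1, 51],
    [0, 1, 51],
    [0, 1, 51],
    [0, 1, 51],
    [0, 1, 51],
  ],
  twist=[0, 0, 0, 0, 0, 0, 0, 0, 0],
  fingers=[50, 50, 50, 30, 5, 5, 5, 5, 5],
  grip_force=30,
)

```text
clock: 2.73
eef_pos: [0.6158, -0.0703, 0.1512]
tcp_rot: [0.979, 0.204, 0.001, 0.001]
wrist_force: [-1.4, -2.4, 7.0]
finger_gap: 0.0123
```

```bash
python3 - <<'E'
from h import *
rel([.615,-.0688,.148],1.511)
p=optics.read_camera("wrist");save(p,"pics/w2.png")
E
```

```text
clk 2.73 pos [ 0.6158 -0.0703  0.1512] jaw 0.411 tilt [ 0.002 -0.002 -1.   ] gap 0.0123 F [-1.4 -2.4  7. ]
shift mm [-0.1 -1.7  3.2] twist -1.100
```

View pics/w2.png

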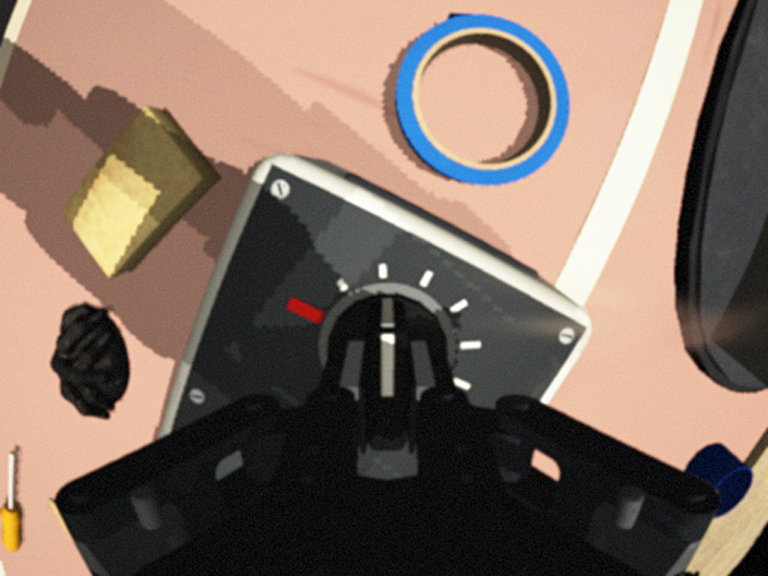

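The fingers grip the bar (gap 12.3 mm), pointer line still centred. Now I'll turn anticlockwise.

>>> step_arm(
  translation=[
    [0, -1, -1],
    [0, -1, -1],
    [0, -1, -1],
    [0, -1, -1],
    [0, -1, -1],
    [0, -1, -1],
    [0, -1, -1],
    [0, -1, -1],
    [0, -1, -1],
    [0, -1, -1],
    [0, -1, -1],
    [0, -1, -1],
  ],
  twist=[-0.1, -0.2, -0.3, -0.4, -0.5, -0.6, -0.7, -0.8, -0.9, -1.0, -1.1, -1.1],
  fingers=[5, 5, 5, 5, 5, 5, 5, 5, 5, 5, 5, 5],
)

```text
clock: 3.78
eef_pos: [0.6155, -0.0705, 0.1514]
tcp_rot: [0.726, 0.687, -0.0, 0.002]
wrist_force: [3.3, -6.3, -9.7]
finger_gap: 0.0125
```

```bash
cat >> h.py <<'E'
def wplane(p,px,z):
    R=np.array(p["R"]);t=np.array(p["t"])
    v=np.array([px[0]-p["cx"],px[1]-p["cy"]]);rr=np.linalg.norm(v);th=rr/p["fx"]
    d=R.T@np.array([*(v/rr*np.sin(th)),np.cos(th)]);c=-R.T@t
    return c+d*(z-c[2])/d[2]
E
python3 - <<'E'
from h import *
rel([.615,-.0688,.148],1.511)
p=optics.read_camera("wrist");save(p,"pics/w3.png")
E
```

```text
clk 3.78 pos [ 0.6155 -0.0705  0.1514] jaw 1.516 tilt [ 0.002 -0.003 -1.   ] gap 0.0125 F [ 3.3 -6.3 -9.7]
shift mm [ 1.7 -0.6  3.3] twist 0.005
```

View pics/w3.png

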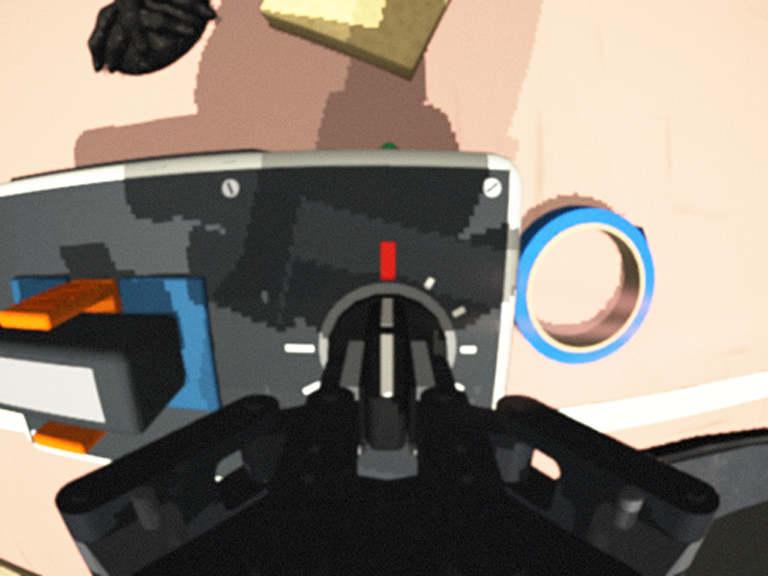

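The red mark (col 388) and the pointer (col 387) are in line. I'll release and lift.

>>> step_arm(
  translation=[
    [0, 0, 0],
    [0, 0, 0],
    [0, 0, 0],
    [0, 0, 0],
    [0, 0, -30],
    [0, 0, -60],
    [0, 0, -80],
    [0, 0, -80],
  ],
  twist=[0, 0, 0, 0, 0, 0, 0, 0],
  fingers=[40, 40, 40, 40, 50, 80, 85, 85],
)

```text
clock: 4.5
eef_pos: [0.6166, -0.0703, 0.2366]
tcp_rot: [0.728, 0.686, 0.002, 0.006]
wrist_force: [1.6, 0.8, 0.9]
finger_gap: 0.0834
```

```bash
python3 - <<'E'
from h import *
rel([.6075,-.194,.23],-.06)
p=optics.read_camera("wrist");save(p,"pics/w4.png")
E
```

```text
clk 4.50 pos [ 0.6166 -0.0703  0.2366] jaw 1.512 tilt [ 0.01  -0.006 -1.   ] gap 0.0834 F [1.6 0.8 0.9]
shift mm [-124.    -1.9    7.2] twist 1.572
```

View pics/w4.png

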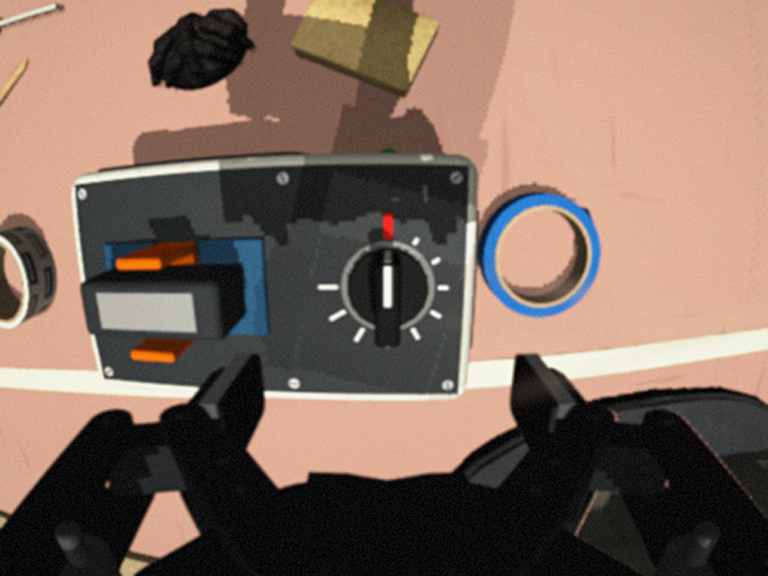

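The dial's pointer at col 388 stands on the red mark at (388,226). Next I'll move over the cassette.

>>> step_arm(
  translation=[
    [-30, 0, -10],
    [-60, 0, -10],
    [-90, 0, -10],
    [-124, 0, -10],
    [-124, -2, -10],
    [-124, -2, -5],
    [-124, -2, 0],
    [-124, -2, 0],
    [-124, -2, 0],
    [-124, -2, 0],
    [-124, -2, 0],
    [-124, -2, 0],
  ],
  twist=[0.125, 0.25, 0.375, 0.5, 0.625, 0.75, 0.875, 1.0, 1.125, 1.25, 1.375, 1.5],
  fingers=[85, 85, 85, 85, 85, 85, 85, 85, 85, 85, 85, 85],
)

```text
clock: 5.55
eef_pos: [0.6064, -0.1936, 0.2329]
tcp_rot: [1.0, 0.003, 0.002, 0.002]
wrist_force: [0.2, 0.1, -0.8]
finger_gap: 0.0852
```

>>> step_arm(
  translation=[
    [0, 0, 0],
    [0, 0, 0],
  ],
  twist=[0.072, 0.072],
  fingers=[85, 85],
)

```text
clock: 5.72
eef_pos: [0.606, -0.1933, 0.2314]
tcp_rot: [0.999, -0.034, 0.001, 0.001]
wrist_force: [0.4, 0.3, -0.1]
finger_gap: 0.0851
```

```bash
python3 - <<'E'
from h import *
rel([.6075,-.194,.23],-.06)
p=optics.read_camera("wrist");save(p,"pics/w5.png")
import pickle;pickle.dump(p,open("w5.pkl","wb"))
E
```

```text
clk 5.72 pos [ 0.606  -0.1933  0.2314] jaw -0.069 tilt [ 0.003 -0.002 -1.   ] gap 0.0851 F [ 0.4  0.3 -0.1]
shift mm [1.5 0.6 1.4] twist -0.009
```

View pics/w5.png

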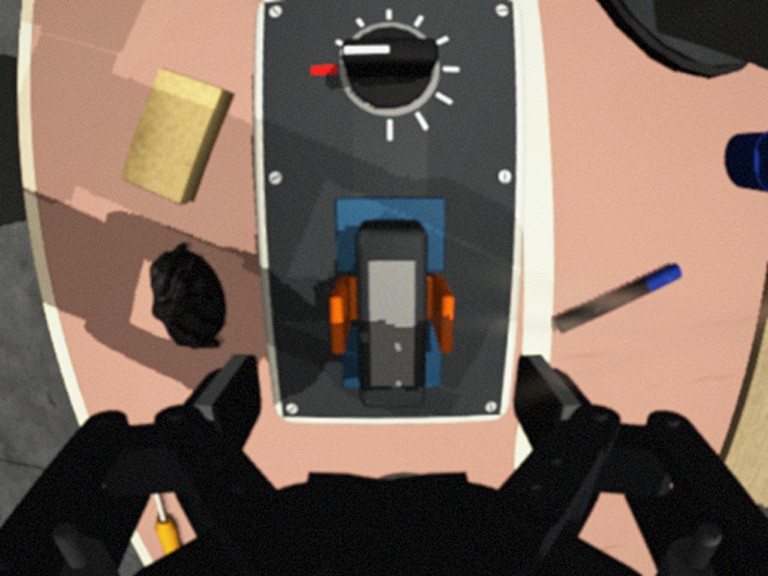

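```bash
python3 - <<'E'
from h import *
import pickle
p=pickle.load(open("w5.pkl","rb"))
g=lambda x,y:((x+.5)/1.5-.5,(y+.5)/1.5-.5)
a=wplane(p,g(337,309),.16);b=wplane(p,g(448,307),.16);print(a,b,(a+b)/2,b-a)
c=wplane(p,g(391,69),.116);print("dial",c)
print("flange corners",[np.round(wplane(p,g(*q),.115),4) for q in [(336,198),(444,198)]])
yaw=-.06
R=np.array([[np.cos(yaw),-np.sin(yaw)],[np.sin(yaw),np.cos(yaw)]])
print("slot from dial",c[:2]+R@[0,-.125])
im=p["pixels"].astype(int);o=(im[...,0]>180)&(im[...,1]>50)&(im[...,1]<140)&(im[...,2]<60)
n,l,s,ce=cv2.connectedComponentsWithStats(o.astype(np.uint8));print(s[1:],ce[1:])
E
```

```text
[ 0.58562694 -0.18666752  0.16      ] [ 0.6349297  -0.18917514  0.16      ] [ 0.61027832 -0.18792133  0.16      ] [ 0.04930276 -0.00250762  0.        ]
dial [ 0.61778245 -0.07426798  0.116     ]
flange corners [array([ 0.5845, -0.1401,  0.115 ]), array([ 0.6408, -0.144 ,  0.115 ])]
slot from dial [ 0.61028695 -0.19904305]
[[215  43   1   1   1]
 [217  43   4   1   4]
 [212  44   1   1   1]
 [207  47   1   1   1]
 [215  49   1   1   1]
 [221 198   8  18 124]
 [295 198   8  15  88]
 [104 349  14  16  25]
 [112 368   1   1   1]] [[215.          43.        ]
 [218.5         43.        ]
 [212.          44.        ]
 [207.          47.        ]
 [215.          49.        ]
 [224.2016129  206.55645161]
 [298.59090909 204.30681818]
 [112.84       353.96      ]
 [112.         368.        ]]
```

Pads are centred between the jaws and the estimates agree within about 2 mm. I'll use (0.6085, -0.195).

```bash
python3 - <<'E'
from h import *
rel([.6085,-.195,.147],-.058)
E
```

```text
clk 5.77 pos [ 0.6061 -0.1933  0.2317] jaw -0.064 tilt [ 0.003 -0.003 -1.   ] gap 0.0850 F [ 0.5 -0.1  0.2]
shift mm [ 2.2  1.3 84.7] twist -0.006
```

>>> step_arm(
  translation=[
    [2.2, 1.3, 25],
    [2.2, 1.3, 50],
    [2.2, 1.3, 70],
    [2.2, 1.3, 80],
    [2.2, 1.3, 84],
    [2.2, 1.3, 84],
    [2.2, 1.3, 84],
  ],
  twist=[-0.006, -0.006, -0.006, -0.006, -0.006, -0.006, -0.006],
  fingers=[85, 85, 85, 85, 85, 80, 75],
  grip_force=50,
)

```text
clock: 6.35
eef_pos: [0.6089, -0.1951, 0.1488]
tcp_rot: [1.0, -0.029, 0.002, 0.002]
wrist_force: [-0.3, -0.4, 1.0]
finger_gap: 0.0752
```

```bash
python3 - <<'E'
from h import *
rel([.6085,-.195,.147],-.058)
p=optics.read_camera("wrist");save(p,"pics/w6.png")
E
```

```text
clk 6.35 pos [ 0.6089 -0.1951  0.1488] jaw -0.057 tilt [ 0.004 -0.003 -1.   ] gap 0.0752 F [-0.3 -0.4  1. ]
shift mm [-0.4 -0.1  1.8] twist 0.001
```

View pics/w6.png

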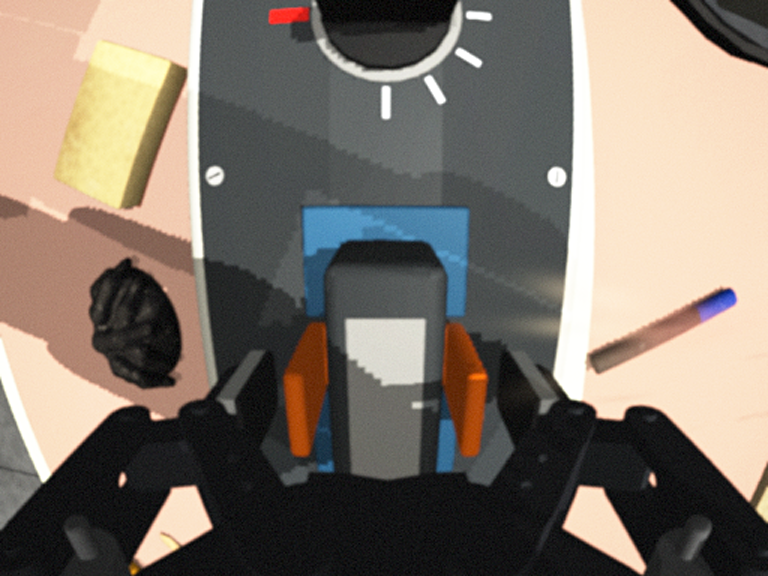

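The jaws straddle both orange catches, at cols ~300 and ~470, symmetrically. Squeezing now.

>>> step_arm(
  translation=[
    [0, 0, 1],
    [0, 0, 1],
    [0, 0, 1],
    [0, 0, 1],
    [0, 0, 1],
    [0, 0, 1],
    [0, 0, 1],
    [0, 0, 1],
  ],
  twist=[0, 0, 0, 0, 0, 0, 0, 0],
  fingers=[60, 50, 38, 38, 38, 38, 38, 38],
  grip_force=50,
)

```text
clock: 7.07
eef_pos: [0.609, -0.1954, 0.1498]
tcp_rot: [1.0, -0.029, 0.003, 0.002]
wrist_force: [-2.6, 0.6, 9.1]
finger_gap: 0.0428
```

>>> step_arm(
  translation=[
    [0, 0, -2],
    [0, 0, -5],
    [0, 0, -10],
    [0, 0, -15],
    [0, 0, -20],
    [0, 0, -25],
    [0, 0, -30],
    [0, 0, -30],
    [0, 0, -30],
  ],
  twist=[0, 0, 0, 0, 0, 0, 0, 0, 0],
  fingers=[38, 38, 38, 38, 38, 38, 38, 38, 38],
)

```text
clock: 7.82
eef_pos: [0.6088, -0.1953, 0.1801]
tcp_rot: [1.0, -0.029, 0.003, 0.002]
wrist_force: [-0.5, -0.5, -3.9]
finger_gap: 0.0422
```

```bash
python3 - <<'E'
from h import *
rel([.609,-.195,.272],-.057)
p=optics.read_camera("wrist");save(p,"pics/w7.png")
E
```

```text
clk 7.82 pos [ 0.6088 -0.1953  0.1801] jaw -0.058 tilt [ 0.006 -0.005 -1.   ] gap 0.0422 F [-0.5 -0.5 -3.9]
shift mm [  0.7   0.1 -91.9] twist -0.001
```

View pics/w7.png

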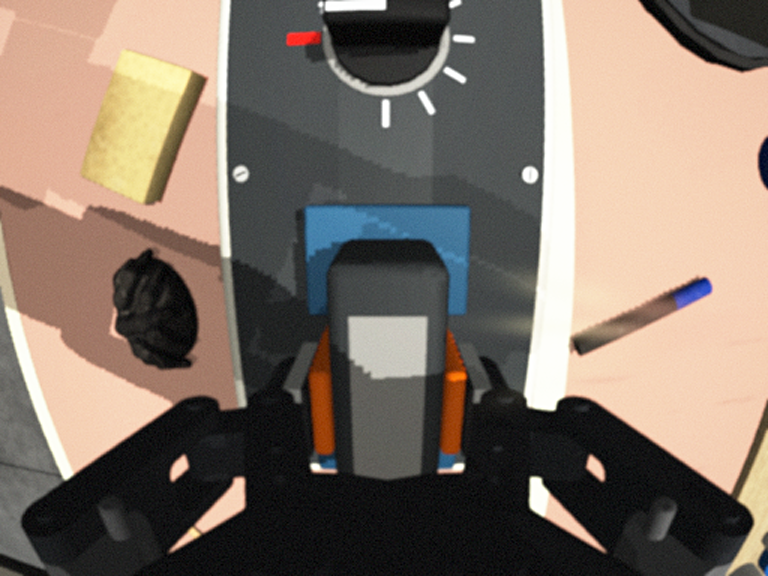

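The cassette stays fixed relative to the gripper while the deck recedes (screws now at cols 240/530), and the ~3.9 N load matches its weight. I'll lift it the rest of the way.

>>> step_arm(
  translation=[
    [0, 0, -8],
    [0, 0, -17],
    [0, 0, -27],
    [0, 0, -37],
    [0, 0, -47],
    [0, 0, -57],
    [0, 0, -67],
    [0, 0, -77],
    [0, 0, -85],
    [0, 0, -90],
    [0, 0, -90],
    [0, 0, -90],
  ],
  twist=[0, 0, 0, 0, 0, 0, 0, 0, 0, 0, 0, 0],
  fingers=[38, 38, 38, 38, 38, 38, 38, 38, 38, 38, 38, 38],
)

```text
clock: 8.87
eef_pos: [0.6083, -0.1948, 0.2696]
tcp_rot: [1.0, -0.029, 0.003, 0.002]
wrist_force: [-0.4, 0.8, -4.0]
finger_gap: 0.0425
```

>>> step_arm(
  translation=[
    [0, 0, 0],
    [0, 0, 0],
    [0, 0, 0],
    [0, 0, 0],
  ],
  twist=[0, 0, 0, 0],
  fingers=[38, 38, 38, 38],
)

```text
clock: 9.2
eef_pos: [0.6082, -0.1948, 0.2693]
tcp_rot: [1.0, -0.029, 0.003, 0.002]
wrist_force: [-0.3, 0.7, -3.5]
finger_gap: 0.0424
```

```bash
python3 - <<'E'
from h import *
rel([.609,-.195,.270],-.057)
print(r.get_state()["joint_vel"].round(3))
b=optics.read_camera("side");a=optics.read_camera("top");p=optics.read_camera("wrist")
im=cv2.cvtColor(b["pixels"],cv2.COLOR_RGB2BGR)[80:250,160:300]
cv2.imwrite("pics/s8.png",cv2.resize(im,None,fx=3.5,fy=3.5,interpolation=cv2.INTER_CUBIC))
save(a,"pics/t8.png");save(p,"pics/w8.png")
X=[.609,-.195]
for z in (.11,.16,.23): print(z,(proj(b,[*X,z])-[160,80])*3.5)
E
```

```text
clk 9.20 pos [ 0.6082 -0.1948  0.2693] jaw -0.058 tilt [ 0.005 -0.004 -1.   ] gap 0.0424 F [-0.3  0.7 -3.5]
shift mm [ 0.8  0.1 -0.7] twist -0.001
[-0.    -0.002 -0.001  0.     0.001  0.001]
0.11 [262.54351989 291.52253472]
0.16 [263.09530495 237.54297499]
0.23 [263.89355553 159.45239493]
```

View pics/s8.png

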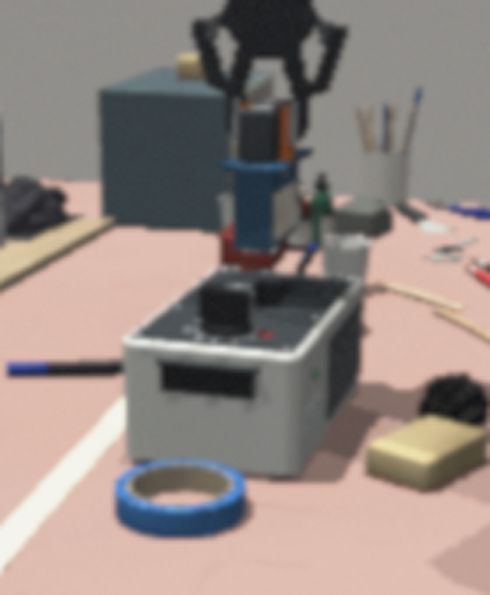

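View pics/w8.png

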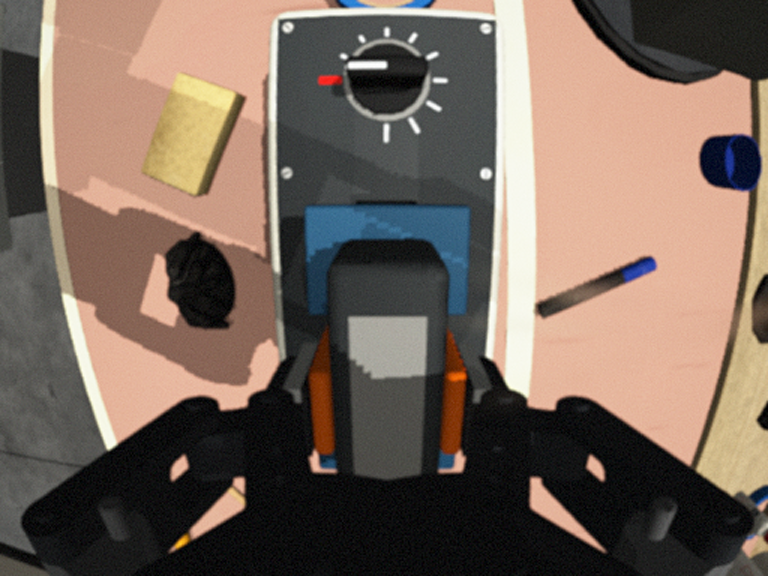

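View pics/t8.png

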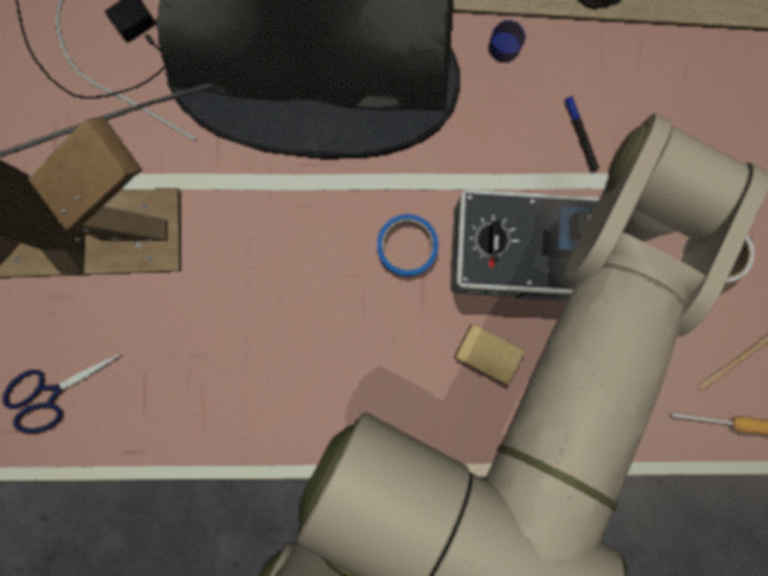

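The side view shows the cassette upright, flange at row ~162 (z ≈ 0.23) and lower edge at row ~245 (about 5 cm over the deck). The dial is on the red mark and the tape and block have not moved.

```bash
python3 -c "
from bench import job_done; print(job_done())"
```

```text
the job is handed in; nothing more can be done
None
```

I turned the fan dial back about 1.1 rad to idle, then squeezed both catches and lifted the cassette straight up about 120 mm. I handed the job in at about 9.4 s with the arm still holding it.

**Last checks:**
- **Dial:** the wrist view right after release showed the pointer in line with the red mark. Later views looked the same.
- **Cassette:** the gripper axis is within about 0.4° of vertical, and the cassette looks upright in the side view. Its lower edge is about 5 cm above the deck.
- **Grip:** the finger gap held steady at 42.4 mm, so both catches are fully squeezed. The grip setting is 50 N, and the wrist carried about 3.5 N, close to the cassette's weight. I did not measure the force on each catch.
- **Stillness:** the joints were practically at rest, no faster than 0.002 rad/s.
- **Things around the extractor:** the tape roll and sanding block show no shift between the first and last top views. The nose piece is hidden by the arm in the last top view. The wrist and side views show it in front of the extractor as before, and nothing went near it.

**Disagreements:**
- The wrist camera's positions differed from the top camera's by 2–3 mm in x and about 6 mm in y. I used a compromise for the cassette grasp, and it closed symmetrically on both catches.
- While gripping the dial and the catches, the arm stopped about 3 mm above its commanded height, with 7–10 N vertical wrist readings. These cleared once I released the dial and lifted the cassette.

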